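# Fetch the linear probe from the covered probe box and dock it

## Task

Slide the aluminium cover of the probe box along its track all the way to the other end, without lifting it out, so that the three pockets under it lie open. Find the linear probe, the one with the straight blue nose and blue band, lift it out and lay it gently (no dropping) in the cut-out of the charging cradle, nose in the wide end, lying flat on the recess floor, and let go. Leave the cover open and the other two probes in their pockets, and do not disturb the other things on the bench.

Things in the scene. Friction and masses are not known exactly. Their poses are not given: they have to be found in the camera images.
- probe_box: Grey open tray (all lengths here in mm), 190 (x) x 430 (y) x 48 high, fixed to the bench. Origin under its centre; +x away from the robot, +y to its left. Three probe pockets fill its right (-y) half; the left half is a bay of fixed flat spares, none above 30. Side ledges 38 above the bench carry the cover; the rim, 10 higher, guides it with 2.5 mm play each side. End walls 6 thick.
- pocket_right (a point): Floor centre of the rightmost of the three pockets (box frame x = 0, y = -167, floor 8 above the bench). The probe in it lies along the box's x, nose to +x. Ribs 12 high between pockets, with none in the finger trough from x = -40 to +25 across all pockets. End wall's inner face 42 to the right.
- pocket_middle (a point): Floor centre of the middle one of the three pockets (box frame x = 0, y = -109, floor 8 above the bench). The probe in it lies along the box's x, nose to +x.
- pocket_left (a point): Floor centre of the left one of the three pockets (box frame x = 0, y = -51, floor 8 above the bench). The probe in it lies along the box's x, nose to +x.
- parking_end (a point): Middle of the inner face of the box's left (+y) end wall, at ledge height: where the cover's left edge must come, or nearly (box frame y = +209, 38 above the bench).
- cover: Loose opaque aluminium plate, 175 (x) x 190 (y) x 5 mm thick, about 0.35 kg, lying flat on the box's ledges, free to slide along the box's y. Origin at the centre of its underside, 38 above the bench, axes as the box's. It starts over the three pockets with its origin near y = -110 in the box frame; against the left end wall its origin is at y = +114.
- cover_handle (a point): Centre of the black grip bar on the middle of the cover: 80 long (x), 14 wide (y), 22 mm high, standing on the plate's upper face; this point is 16 above the plate's underside (54 above the bench, 11 below the bar's top).
- linear_probe: The wanted cable-free ultrasound probe: white, straight blue nose, blue band near its tail, about 0.22 kg, 150 mm long (x), 24 thick. Handle 30 wide from x = -75 to -2, then neck, head 48 wide from x = +25 to the nose. Origin on its underside at mid-length, x towards the nose, z up. Hidden in one of the three pockets. It balances near x = 0; grip across the handle near x = -10.
- linear_probe_nose (a point): Middle of the blue nose face of the linear probe, x = +75, z = +12 in its frame.
- convex_probe: Same size of white probe with a round grey nose and grey band, in another pocket: leave it. Origin and axes as the linear probe's.
- phased_probe: Same length of white probe with a narrower head (36) and an orange nose and band, in another pocket: leave it. Origin and axes as the linear probe's.
- cradle: Light grey charging cradle, 190 (x) x 120 (y) x 22 mm high, fixed to the bench, with a probe-shaped recess 12 deep, black floor. Origin under its centre; +x points away from the robot, to the wide end; a green light marks the tail end. A docked probe has its x along the cradle's x and its origin above the cradle's.
- recess (a point): Centre of the recess floor, 10 above the bench, above the cradle's origin. Recess from x = -80 to +80: head end 58 wide from x = +20 to +80, tail end 40 wide from x = -80 to -42; between them an open trough for fingers runs across the whole cradle at floor level.
- gel_bottle: Upright white gel bottle with a blue label and pointed nozzle, 56 across, 190 mm high, bystander. Origin under its centre.
- phantom: Test phantom: grey block with two blue ends on a black base, 100 x 150 x 66 mm high, bystander. Origin under its centre.
- mouse: Grey computer mouse, 108 x 60 x 36 mm high, bystander. Origin under its centre.
Things that resemble listed ones, but are neither listed nor needed, are in the scene too. What is shaped like the cradle but brown or yellow is not meant.

How it is judged:
By the outcome, as a careful person would: the job done as asked, in the order asked, and still so for the second after the job is handed in, with the robot touching nothing.
It also fails if it takes over 51 s, if anything falls off the work surface, if the arm or the gripper's body presses on something with over 40 N, if the wrist force passes 120 N, or if a joint passes its speed limit or range.

## Robot

A 6-joint arm with a two-finger parallel gripper is mounted at the origin on the work surface. World frame = base frame: x ahead of the robot, y to its left, z up, the work surface at z = 0. Lengths are in mm, angles in rad, forces in N, time in s.
With the tool pointing down it reaches from about 275 to 1000 mm from the base axis. Payload 8.4 kg.
Tool frame: the origin (TCP) lies at the very end of the fingers, on their centre line; the grasp point (between the pads) lies 19 mm behind it (r.tcp_to_grasp is the distance from the TCP to the grasp point, in mm); z points along the fingers, y is the line along which they close (so a half turn about z gives the same grasp; the last joint's range is limited). The gripper opens to 85 mm and grips with 20 to 120 N. Pads are 22 mm wide; open, the fingers measure 114 mm over their backs; the gripper's body (76 mm by 85 mm) begins 54 mm behind the grasp point. The pads swing forward as they close: fully open they stand 13 mm farther back than shut.
Start: joints at [-1.303, 0.353, 1.633, -0, 1.155, -0.002], TCP at [166.585, -602.393, 231.281] pointing down, gripper open.
Joint ranges: [-2.63, 2.63], [-0.92, 2.1], [0.06, 2.66], [-1.3, 4.44], [0, 2.69], [-3.02, 3.02]. Speed limits (rad/s): [2.22, 2.22, 2.79, 3.14, 3.14, 3.14].

## Interface

Orientations are given as [roll, pitch, yaw] about the fixed x, y, z axes, in that order (R = Rz(yaw) Ry(pitch) Rx(roll)).
In Python, from rig import r gives the robot as it stands. The module is installed in compiled form; this text tells all that it offers.
- The arm moves only by the tool play_rows, never from a script. Its argument "rows" is a list of rows, each an object with "dp": the shift along the tool's x, y, z in units of 40 mm (1.0 is 40 mm), a list of three; "turn": the turn, a rotation vector about the tool's x, y, z in units of 6 degrees (1.0 is 6 degrees), a list of three; "fingers": the closure, from 0 (fully open) to 1 (shut). In form: [{"dp": [tx, ty, tz], "turn": [wx, wy, wz], "fingers": fingers}, ...]. A call has 1 to 5 rows; each row shifts and turns the commanded pose from where the row before left it, along the tool's axes as they then stand; what a row does not reach is not made up. A row lasts 1/12 s, in which the tool goes at most 41.7 mm and 7.16 degrees, less where a joint would pass 70% of its speed; a pose out of reach is approached as far as the arm can. A call is refused whole if a number of a shift passes 1 or a number of a turn 1, either way. A call with a gripper value outside its range is refused whole. The fingers move at their own pace and stop on an object; "force" is the grip in N (left out, the last holds). Time passes only in rows, so rows that do not move let the fingers close. It gives the time, the measured TCP pose, the force, the opening and the grip force at its end, in the units of the state.
- r.sense(): the state, without advancing time (a new reading comes with each control period).
- r.grab_frame(name): name is "side" or "top"; returns a dict with "pixels" (420x560x3 uint8, red, green, blue), "fx", "fy", "cx", "cy" (pixels), "dist" ([k1, k2, p1, p2, k3] as OpenCV has them; the pictures are not rectified), "pose" (4x4, takes a point from camera to world coordinates). Camera axes: x right, y down, z forward; pixel columns grow to the right and rows downward; lengths in mm; the calibration is good to about 2 mm. A picture is of the moment at which its call begins. There is no depth.
- r.sign_off(): hands the job in; it is judged then, once.
The state is a dict: "clock": time; "qpos": joint angles; "qvel": joint speeds; "joint_efforts": joint torques, N m; "eef_pos": TCP position; "tcp_rot": TCP orientation; "contact_force": force on the tool from outside, world axes, zero at the start; "wrist_torque": the same for the moment, N m; "opening": opening from 0.0 (shut) to 1.0 (fully open); "grasp_force": force on a finger pad.
Only numpy, scipy, OpenCV 4.12 (cv2) and the standard library are available. Lean on these libraries where they do the work, as an engineer would, in place of code of your own. Each camera call takes 0.05 s, during which the arm holds its last target. There are 200 camera calls.

## Working session

There is one attempt and no reset: what is moved stays moved. The work goes in short steps, Python scripts to look and compute and a tool call to move; the robot and the scene stay as the last step left them, time stands still between calls to the robot, and variables do not carry over. Pictures are saved under pics/ and viewed, at most 10 in all, crops included, and the job is handed in when it is done.

Besides the shell and the picture viewer there is one more tool, called as a command line: name --argument value ..., lists and objects as JSON in quotes. play_rows: Moves the arm, as the interface text tells. Its arguments: {"type":"object","properties":{"rows":{"type":"array"},"force":{"type":"number"}},"required":["rows"]}

```bash
mkdir -p pics; cat > h.py <<'E'
import numpy as np, cv2
from rig import r
def grab(n,save=None):
    f=r.grab_frame(n)
    if save: cv2.imwrite('pics/'+save,cv2.cvtColor(f['pixels'],cv2.COLOR_RGB2BGR))
    return f
def KD(f): return np.array([[f['fx'],0,f['cx']],[0,f['fy'],f['cy']],[0,0,1.]]),np.array(f['dist'],float)
def ray(f,uv,z):
    K,D=KD(f); p=cv2.undistortPoints(np.array(uv,float).reshape(-1,1,2),K,D).reshape(-1,2)
    T=np.array(f['pose']); d=np.c_[p,np.ones(len(p))]@T[:3,:3].T; o=T[:3,3]
    return o+d*((z-o[2])/d[:,2])[:,None]
def proj(f,P):
    K,D=KD(f); T=np.linalg.inv(np.array(f['pose']))
    return cv2.projectPoints(np.array(P,float).reshape(-1,1,3),cv2.Rodrigues(T[:3,:3])[0],T[:3,3],K,D)[0].reshape(-1,2)
E
python3 - <<'E'
from h import *
for n in('top','side'):
    f=grab(n,n+'0.png'); print(n,np.round(f['pose'],2).tolist(),f['fx'])
print(r.sense())
E
```

```text
top [[-0.03, -0.98, 0.19, 318.43], [-1.0, 0.03, 0.0, -14.89], [-0.01, -0.19, -0.98, 1158.28], [0.0, 0.0, 0.0, 1.0]] 395.04063214546204
side [[-0.99, -0.05, 0.08, 428.22], [-0.1, 0.67, -0.73, 912.27], [-0.02, -0.74, -0.67, 891.32], [0.0, 0.0, 0.0, 1.0]] 450.4600007605478
{'clock': 0.1, 'qpos': array([-1.30340939e+00,  3.53599083e-01,  1.63406276e+00,  7.40350886e-06,
        1.15524610e+00, -2.41999218e-03]), 'qvel': array([ 0.00024188, -0.00017469, -0.00346408,  0.00115868, -0.00293959,
        0.00077286]), 'joint_efforts': array([-1.23724596e-03, -6.06355548e+01, -3.42821288e+01, -1.08420313e-04,
        4.01290949e-03, -3.80711185e-05]), 'eef_pos': array([ 166.46312096, -601.9612487 ,  230.62288031]), 'tcp_rot': array([-3.14027738e+00, -9.95246503e-06,  2.69803926e-01]), 'contact_force': array([-0.44133319, -0.20077324,  0.40580896]), 'wrist_torque': array([0.01189318, 0.02849143, 0.00069633]), 'grasp_force': 0.0, 'opening': 1.0014467929247508}
```

View pics/top0.png

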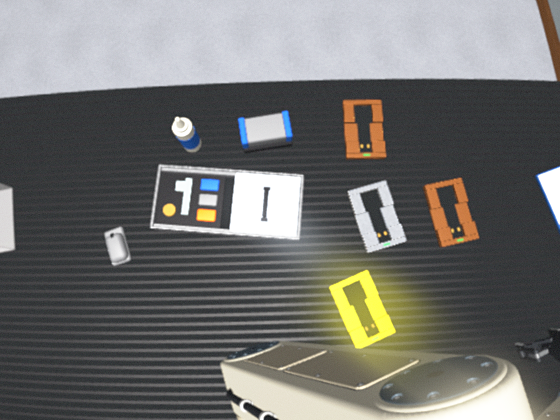

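View pics/side0.png

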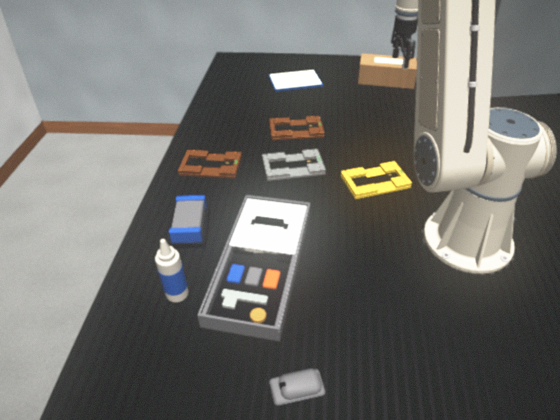

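Top view: light-grey cradle at (377,216). The lookalikes are brown at (364,129) and (451,212), and yellow at (362,309), so I choose the light-grey one. The box runs from (160,165) to (303,240), with the cover on its right half and the black handle at (266,204). The bottle is at (186,133), the phantom at (265,130) and the mouse at (117,245).

```bash
cat >> h.py <<'E'
def blobs(m,amin=30): 
    n,l,s,c=cv2.connectedComponentsWithStats(m.astype(np.uint8))
    return [(l==i,s[i],c[i]) for i in range(1,n) if s[i][4]>=amin]
def mrect(f,mask,z):
    "min area rect of mask outline cast on plane z: centre, sizes, angle of long side"
    c=max(cv2.findContours(mask.astype(np.uint8),0,1)[0],key=cv2.contourArea).reshape(-1,2)
    P=ray(f,c,z)[:,:2].astype(np.float32); rc=cv2.minAreaRect(P); b=cv2.boxPoints(rc)
    e=[b[1]-b[0],b[2]-b[1]]; L=max(e,key=np.linalg.norm); a=np.degrees(np.arctan2(L[1],L[0]))
    return np.round(rc[0],1),np.round(sorted(rc[1]),1),round((a+90)%180-90,2)
E
python3 - <<'E'
from h import *
for n,cen,hb in(('top',(377,195),(266,204)),('side',(293,152),(268,222))):
    f=grab(n); p=f['pixels'].astype(int); g=p.mean(2); sat=p.max(2)-p.min(2)
    m=(g>75)&(sat<60)
    for b,s,c in blobs(m,300):
        if s[4]<20000 and 100<c[0]<430 and c[1]>95 and c[1]<330:
            print(n,s,c.round(), 'z22',mrect(f,b,22),'z48',mrect(f,b,48))
    x0,y0=hb; sub=np.zeros_like(m); sub[y0-28:y0+28,x0-26:x0+26]=g[y0-28:y0+28,x0-26:x0+26]<90
    for b,s,c in blobs(sub,40): print(n,'handle',s,c.round(1),'z65',mrect(f,b,65))
    if n=='top': cv2.imwrite('pics/c.png',cv2.resize(cv2.cvtColor(f['pixels'],4)[150:260,140:420],None,fx=2.8,fy=2.8,interpolation=2))
E
```

```text
top [ 245  112   41   35 1117] [265. 129.] z22 (array([792.3,  25.6]), array([ 97., 118.]), np.float32(-82.41)) z48 (array([781.5,  24.7]), array([ 94.8, 115.3]), np.float32(-82.41))
top [171 116  24  25 443] [182. 128.] z22 (array([804.8, 281.5]), array([75.5, 76.1]), np.float32(-10.17)) z48 (array([793.7, 274.7]), array([73.8, 74.4]), np.float32(-10.17))
side [  197   148   134   193 13323] [268. 237.] z22 (array([554.6,  -9.1]), array([328.5, 760.5]), np.float32(86.97)) z48 (array([550.9,  18.5]), array([318.7, 737.8]), np.float32(86.97))
side [169 196  38  47 895] [189. 215.] z22 (array([7.938e+02, 7.000e-01]), array([ 98.1, 194.3]), np.float32(-81.79)) z48 (array([782.9,  28. ]), array([ 95.1, 188.5]), np.float32(-81.79))
side [154 238  32  42 778] [167. 259.] z22 (array([809.8, 158.1]), array([ 68.9, 167.6]), np.float32(-65.32)) z48 (array([798.4, 180.7]), array([ 66.8, 162.5]), np.float32(-65.32))
side [220 288  49  22 689] [241. 298.] z22 (array([591.9, 273. ]), array([ 59.8, 118.7]), np.float32(-5.93)) z48 (array([587. , 292.1]), array([ 58.1, 115.1]), np.float32(-5.93))
side handle [255 194  39   5  97] [279.  195.2] z65 (array([551.2, -66.7]), array([ 17.8, 109.1]), np.float32(4.46))
```

View pics/c.png

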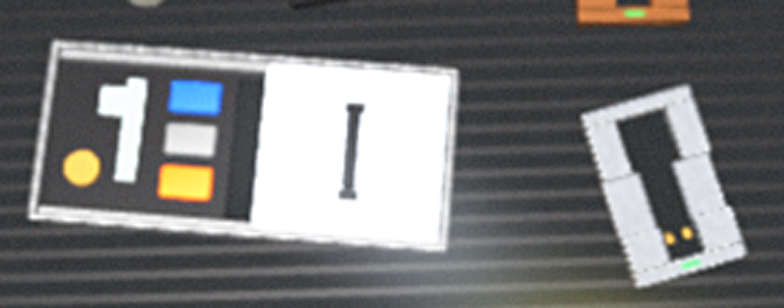

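The crop confirms the light-grey cradle: green tail light at about (386,244) in the full image, wide end up, yaw about +18°. The box yaw is about −4°. The blobs merged, so I'm refining with tighter windows.

```bash
cat > m.py <<'E'
from h import *
f=grab('top'); p=f['pixels'].astype(int); g=p.mean(2); sat=p.max(2)-p.min(2)
def win(m,a,b,c,d):
    w=np.zeros_like(m); w[b:d,a:c]=m[b:d,a:c]; return w
def fill(b):
    b=b.astype(np.uint8); o=np.zeros_like(b); cv2.drawContours(o,[cv2.convexHull(np.vstack(cv2.findContours(b,0,1)[0]))],-1,1,-1); return o
for th in(100,130):
    w=win(g>th,144,155,318,250); B=max(blobs(w,100),key=lambda t:t[1][4]); print('box',B[1],mrect(f,fill(B[0]),48))
    w=win(g>th,340,175,412,256); w=sum(b for b,s,c in blobs(w,30)); print('cradle',mrect(f,fill(w),22))
    w=win(g>210,225,165,303,242); B=max(blobs(w,100),key=lambda t:t[1][4]); print('cover',B[1],mrect(f,fill(B[0]),43))
for th in (90,130):
    w=win(g<th,255,180,275,228);B=max(blobs(w,10),key=lambda t:t[1][4]); print('handle',B[1],B[2].round(1),mrect(f,B[0],65))
E
python3 m.py
```

```text
box [ 150  164  168   86 7030] (array([540.3, 118.2]), array([243.5, 487.6]), np.float32(84.2))
cradle (array([ 503.9, -261.3]), array([197.8, 200.1]), np.float32(-76.07))
cover [ 225  171   78   68 4194] (array([554.2,  39.6]), array([191.1, 229.4]), np.float32(84.2))
box [ 150  164  163   77 5722] (array([561.3, 123. ]), array([198.3, 470. ]), np.float32(83.83))
cradle (array([ 512.4, -295.6]), array([127.5, 194.9]), np.float32(14.57))
cover [ 225  171   78   68 4194] (array([554.2,  39.6]), array([191.1, 229.4]), np.float32(84.2))
handle [265 188   4  13  30] [266. 193.] (array([576.8,  23.4]), array([ 8.6, 35.1]), np.float32(-1.3))
handle [262 187   8  34 103] [265.1 202.2] (array([549.9,  28.2]), array([14.2, 95.5]), np.float32(-6.71))
```

```bash
python3 - <<'E'
from h import *
f=grab('top')
c=lambda L:[(140+(x-0)/2.8,150+y/2.8) for x,y in L]
# crop corners: box rim TL, TR, BR, BL ; cradle wide-left, wide-right, tail-right, tail-left ; handle ends
P=ray(f,c([(54,42),(459,69),(446,249),(28,218)]),48)[:,:2]; print(P.round(1),P.mean(0))
print(np.linalg.norm(P-np.roll(P,-1,0),axis=1), [np.degrees(np.arctan2(*(v[::-1]))) for v in (P[0]-P[1],P[3]-P[2],P[1]-P[2],P[0]-P[3])])
P=ray(f,c([(582,116),(688,85),(746,254),(638,287)]),22)[:,:2]; print(P.round(1),P.mean(0))
print(np.linalg.norm(P-np.roll(P,-1,0),axis=1), [np.degrees(np.arctan2(*(v[::-1]))) for v in (P[0]-P[1],P[3]-P[2],P[1]-P[2],P[0]-P[3])])
P=ray(f,c([(355,105),(348,197)]),54)[:,:2]; print(P,P.mean(0))
fs=grab('side'); p=fs['pixels']; K=p[180:345,195:330]
cv2.imwrite('pics/s1.png',cv2.resize(cv2.cvtColor(p,4)[135:345,190:340],None,fx=2.8,fy=2.8,interpolation=2))
E
```

```text
[[679.5 341.2]
 [635.4 -86.4]
 [447.8 -65.6]
 [491.4 362.4]] [563.49476242 137.88578407]
[429.78071314 188.74930135 430.20765309 189.29363654] [np.float64(84.11239846082164), np.float64(84.18442139248101), np.float64(-6.302692772659741), np.float64(-6.430627804870212)]
[[ 587.5 -216.1]
 [ 618.3 -332.3]
 [ 435.4 -379.1]
 [ 405.2 -263.2]] [ 511.60313724 -297.67072236]
[120.23867579 188.79163879 119.76498437 188.2735132 ] [np.float64(104.83994643608906), np.float64(104.59382228552909), np.float64(14.325469588557496), np.float64(14.468549103576796)]
[[598.5233375   22.55259838]
 [502.84536948  31.77143481]] [550.68435349  27.1620166 ]
```

View pics/s1.png

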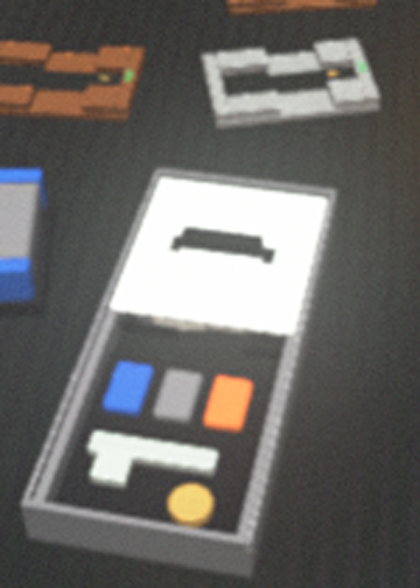

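Side crop: the cover is at the far end of the box and its handle is a low bridge bar. The box corners give 430 × 189 mm, so the centre is (563.5,137.9) at yaw −6.1°. The cradle corners give 120 × 188.5 mm, centre (511.6,−297.7) at yaw +14.5°. The handle is at about (551,28). All of these match the stated sizes, so I'm moving.

play_rows --rows '[{"dp":[0,0,0],"turn":[0,0,0.9],"fingers":0.7},{"dp":[0,0,0],"turn":[0,0,0.9],"fingers":0.7},{"dp":[0,0,0],"turn":[0,0,0.9],"fingers":0.7},{"dp":[0,0,0],"turn":[0,0,0.9],"fingers":0.7},{"dp":[0.2,-0.4,0],"turn":[0,0,0],"fingers":0.7}]'

```text
clock: 0.77
eef_pos: [175.3, -589.1, 231.3]
tcp_rot: [3.14, 0.0, -0.114]
contact_force: [0.4, 0.4, 0.1]
opening: 0.307
grasp_force: 0.0
```

play_rows --rows '[{"dp":[0.4,-0.85,0.1],"turn":[0,0,0],"fingers":0.7},{"dp":[0.4,-0.85,0.1],"turn":[0,0,0],"fingers":0.7},{"dp":[0.4,-0.85,0.1],"turn":[0,0,0],"fingers":0.7},{"dp":[0.4,-0.85,0.1],"turn":[0,0,0],"fingers":0.7},{"dp":[0.4,-0.85,0.1],"turn":[0,0,0],"fingers":0.7}]'

```text
clock: 1.18
eef_pos: [274.5, -425.4, 211.2]
tcp_rot: [3.141, -0.0, -0.108]
contact_force: [0.2, -0.6, 0.0]
opening: 0.3
grasp_force: 0.0
```

play_rows --rows '[{"dp":[0.4,-0.85,0.1],"turn":[0,0,0],"fingers":0.7},{"dp":[0.4,-0.85,0.1],"turn":[0,0,0],"fingers":0.7},{"dp":[0.4,-0.85,0.1],"turn":[0,0,0],"fingers":0.7},{"dp":[0.4,-0.85,0.1],"turn":[0,0,0],"fingers":0.7},{"dp":[0.4,-0.85,0.1],"turn":[0,0,0],"fingers":0.7}]'

```text
clock: 1.6
eef_pos: [372.4, -264.8, 191.4]
tcp_rot: [3.141, -0.001, -0.107]
contact_force: [1.3, -0.2, 0.0]
opening: 0.301
grasp_force: 0.0
```

play_rows --rows '[{"dp":[0.4,-0.85,0.1],"turn":[0,0,0],"fingers":0.7},{"dp":[0.4,-0.85,0.1],"turn":[0,0,0],"fingers":0.7},{"dp":[0.4,-0.85,0.1],"turn":[0,0,0],"fingers":0.7},{"dp":[0.4,-0.85,0.1],"turn":[0,0,0],"fingers":0.7},{"dp":[0.4,-0.85,0.1],"turn":[0,0,0],"fingers":0.7}]'

```text
clock: 2.02
eef_pos: [470.2, -104.2, 171.3]
tcp_rot: [3.141, -0.001, -0.107]
contact_force: [1.1, -1.6, -0.3]
opening: 0.298
grasp_force: 0.0
```

play_rows --rows '[{"dp":[0.4,-0.8,0.2],"turn":[0,0,0],"fingers":0.7},{"dp":[0.4,-0.8,0.4],"turn":[0,0,0],"fingers":0.7},{"dp":[0.4,-0.8,0.4],"turn":[0,0,0],"fingers":0.7},{"dp":[0.3,-0.7,0.4],"turn":[0,0,0],"fingers":0.7},{"dp":[0.16,-0.4,0.4],"turn":[0,0,0],"fingers":0.7}]'

```text
clock: 2.43
eef_pos: [552.4, 29.0, 98.8]
tcp_rot: [-3.141, -0.002, -0.106]
contact_force: [0.1, -0.8, -1.4]
opening: 0.301
grasp_force: 0.0
```

```bash
python3 - <<'E'
from h import *
s=r.sense(); print(s['eef_pos'].round(1),s['tcp_rot'].round(4))
f=grab('side'); e=s['eef_pos']
print(proj(f,[e,[551,28,65]]).round())
p=cv2.cvtColor(f['pixels'],4)
cv2.imwrite('pics/s2.png',cv2.resize(p[140:260,200:340],None,fx=4,fy=4,interpolation=2))
E
```

```text
[552.4  29.   98.8] [-3.1409e+00 -1.9000e-03 -1.0570e-01]
[[269. 209.]
 [270. 218.]]
```

View pics/s2.png

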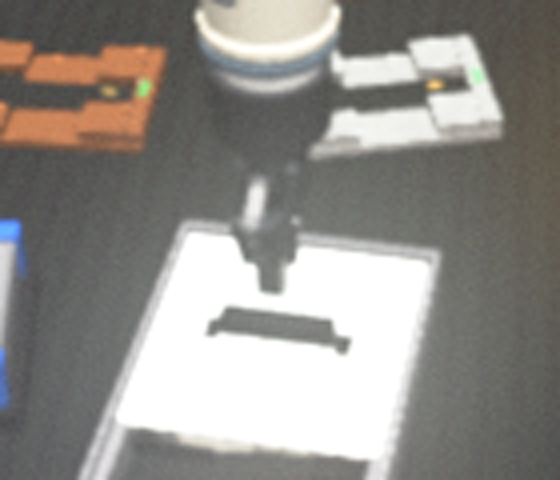

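The fingers, at (268,212) in the side view, hang centred over the bar at (270,220). Opening slightly for margin and straddling the bar.

play_rows --rows '[{"dp":[0,0.02,0.3],"turn":[0,0,0],"fingers":0.6},{"dp":[0,0,0.35],"turn":[0,0,0],"fingers":0.6},{"dp":[0,0,0.3],"turn":[0,0,0],"fingers":0.6},{"dp":[0,0,0.2],"turn":[0,0,0],"fingers":0.6},{"dp":[0,0,0.08],"turn":[0,0,0],"fingers":0.6}]'

```text
clock: 2.9
eef_pos: [549.3, 24.5, 48.9]
tcp_rot: [3.141, 0.002, -0.108]
contact_force: [-0.4, -0.8, 0.3]
opening: 0.395
grasp_force: 0.0
```

play_rows --rows '[{"dp":[0,0,0],"turn":[0,0,0],"fingers":0.75},{"dp":[0,0,0],"turn":[0,0,0],"fingers":0.75}]'

```text
clock: 3.07
eef_pos: [550.5, 24.9, 50.4]
tcp_rot: [-3.142, -0.0, -0.108]
contact_force: [-0.2, -0.4, 1.3]
opening: 0.251
grasp_force: 0.0
```

play_rows --rows '[{"dp":[0,-0.1,0],"turn":[0,0,0],"fingers":0.75},{"dp":[0,-0.15,0],"turn":[0,0,0],"fingers":0.75},{"dp":[0,-0.2,0],"turn":[0,0,0],"fingers":0.75},{"dp":[0,-0.25,0],"turn":[0,0,0],"fingers":0.75},{"dp":[0,-0.25,0],"turn":[0,0,0],"fingers":0.75}]'

```text
clock: 3.48
eef_pos: [554.8, 64.1, 50.5]
tcp_rot: [3.142, -0.001, -0.107]
contact_force: [-1.4, -4.0, 3.4]
opening: 0.247
grasp_force: 1.9
```

```bash
python3 - <<'E'
from h import *
s=r.sense(); print(s['eef_pos'].round(1),s['contact_force'].round(1))
f=grab('side')
p=cv2.cvtColor(f['pixels'],4)
cv2.imwrite('pics/s3.png',cv2.resize(p[140:300,190:340],None,fx=3.5,fy=3.5,interpolation=2))
E
```

```text
[554.8  64.1  50.5] [-1.4 -4.   3.4]
```

View pics/s3.png

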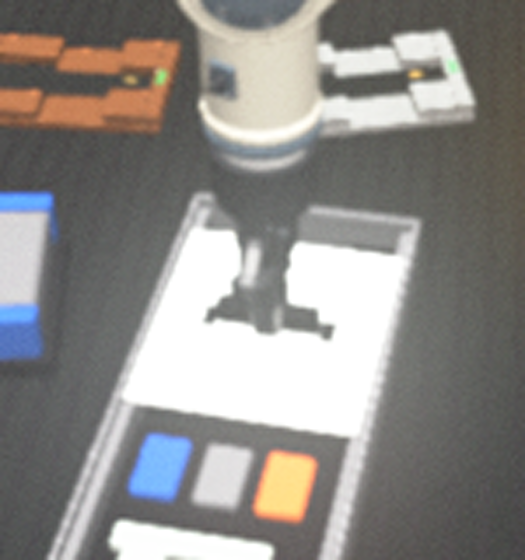

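The cover slides smoothly with its handle between the fingers, at about 4 N. Continuing.

play_rows --rows '[{"dp":[0,-0.3,0],"turn":[0,0,0],"fingers":0.75},{"dp":[0,-0.3,0],"turn":[0,0,0],"fingers":0.75},{"dp":[0,-0.3,0],"turn":[0,0,0],"fingers":0.75},{"dp":[0,-0.3,0],"turn":[0,0,0],"fingers":0.75},{"dp":[0,-0.3,0],"turn":[0,0,0],"fingers":0.75}]'

```text
clock: 3.95
eef_pos: [560.9, 124.1, 50.1]
tcp_rot: [3.142, 0.0, -0.107]
contact_force: [0.4, -4.2, 3.1]
opening: 0.248
grasp_force: 1.8
```

play_rows --rows '[{"dp":[0,-0.3,0],"turn":[0,0,0],"fingers":0.75},{"dp":[0,-0.3,0],"turn":[0,0,0],"fingers":0.75},{"dp":[0,-0.3,0],"turn":[0,0,0],"fingers":0.75},{"dp":[0,-0.3,0],"turn":[0,0,0],"fingers":0.75},{"dp":[0,-0.3,0],"turn":[0,0,0],"fingers":0.75}]'

```text
clock: 4.37
eef_pos: [567.2, 183.7, 50.0]
tcp_rot: [3.142, 0.0, -0.107]
contact_force: [0.8, -3.8, 2.5]
opening: 0.249
grasp_force: 1.9
```

play_rows --rows '[{"dp":[0,-0.3,0],"turn":[0,0,0],"fingers":0.75},{"dp":[0,-0.3,0],"turn":[0,0,0],"fingers":0.75},{"dp":[0,-0.2,0],"turn":[0,0,0],"fingers":0.75},{"dp":[0,-0.2,0],"turn":[0,0,0],"fingers":0.75},{"dp":[0,-0.15,0],"turn":[0,0,0],"fingers":0.75}]'

```text
clock: 4.78
eef_pos: [572.2, 229.1, 50.0]
tcp_rot: [3.142, 0.0, -0.107]
contact_force: [-0.1, -2.9, 1.8]
opening: 0.249
grasp_force: 1.8
```

play_rows --rows '[{"dp":[0,-0.12,0],"turn":[0,0,0],"fingers":0.75},{"dp":[0,-0.12,0],"turn":[0,0,0],"fingers":0.75},{"dp":[0,-0.1,0],"turn":[0,0,0],"fingers":0.75},{"dp":[0,-0.1,0],"turn":[0,0,0],"fingers":0.75},{"dp":[0,-0.06,0],"turn":[0,0,0],"fingers":0.75}]'

```text
clock: 5.2
eef_pos: [574.3, 248.4, 50.0]
tcp_rot: [-3.141, 0.0, -0.107]
contact_force: [0.0, -3.2, 1.0]
opening: 0.247
grasp_force: 1.5
```

play_rows --rows '[{"dp":[0,-0.05,0],"turn":[0,0,0],"fingers":0.75},{"dp":[0,-0.05,0],"turn":[0,0,0],"fingers":0.75}]'

```text
clock: 5.37
eef_pos: [574.7, 252.1, 50.0]
tcp_rot: [3.142, 0.0, -0.107]
contact_force: [0.7, -2.0, 0.4]
opening: 0.25
grasp_force: 1.3
```

play_rows --rows '[{"dp":[0,-0.05,0],"turn":[0,0,0],"fingers":0.75},{"dp":[0,-0.04,0],"turn":[0,0,0],"fingers":0.75}]'

```text
clock: 5.53
eef_pos: [575.2, 255.4, 50.0]
tcp_rot: [3.141, -0.0, -0.107]
contact_force: [3.3, -12.0, 0.8]
opening: 0.249
grasp_force: 5.5
```

play_rows --rows '[{"dp":[0,-0.03,0],"turn":[0,0,0],"fingers":0.75}]'

```text
clock: 5.62
eef_pos: [575.3, 255.5, 50.0]
tcp_rot: [3.139, 0.0, -0.106]
contact_force: [2.3, -16.0, 4.4]
opening: 0.249
grasp_force: 7.6
```

play_rows --rows '[{"dp":[0,-0.03,0],"turn":[0,0,0],"fingers":0.75}]'

```text
clock: 5.7
eef_pos: [575.3, 255.6, 50.0]
tcp_rot: [3.137, 0.0, -0.106]
contact_force: [1.9, -21.3, 6.8]
opening: 0.257
grasp_force: 10.3
```

The force rise at the predicted position shows the cover is against the wall. Backing off a little, then lifting straight up.

play_rows --rows '[{"dp":[0,0.1,0],"turn":[0,0,0],"fingers":0.7},{"dp":[0,0.05,0],"turn":[0,0,0],"fingers":0.7},{"dp":[0,0,-0.2],"turn":[0,0,0],"fingers":0.7},{"dp":[0,0,-0.5],"turn":[0,0,0],"fingers":0.6},{"dp":[0,0,-0.8],"turn":[0,0,0],"fingers":0.4}]'

```text
clock: 6.12
eef_pos: [572.9, 251.6, 108.6]
tcp_rot: [3.14, 0.004, -0.107]
contact_force: [0.1, 0.4, -0.6]
opening: 0.527
grasp_force: 0.0
```

play_rows --rows '[{"dp":[0,0,-0.9],"turn":[0,0,0],"fingers":0.3},{"dp":[0,0,-0.5],"turn":[0,0,0],"fingers":0.3}]'

```text
clock: 6.28
eef_pos: [576.0, 253.1, 170.4]
tcp_rot: [-3.139, -0.004, -0.107]
contact_force: [0.3, 1.1, 0.4]
opening: 0.694
grasp_force: 0.0
```

```bash
python3 - <<'E'
from h import *
f=grab('top')
p=cv2.cvtColor(f['pixels'],4)
cv2.imwrite('pics/t2.png',cv2.resize(p[150:260,145:320],None,fx=4.5,fy=4.5,interpolation=2))
E
```

```text
(no output)
```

View pics/t2.png

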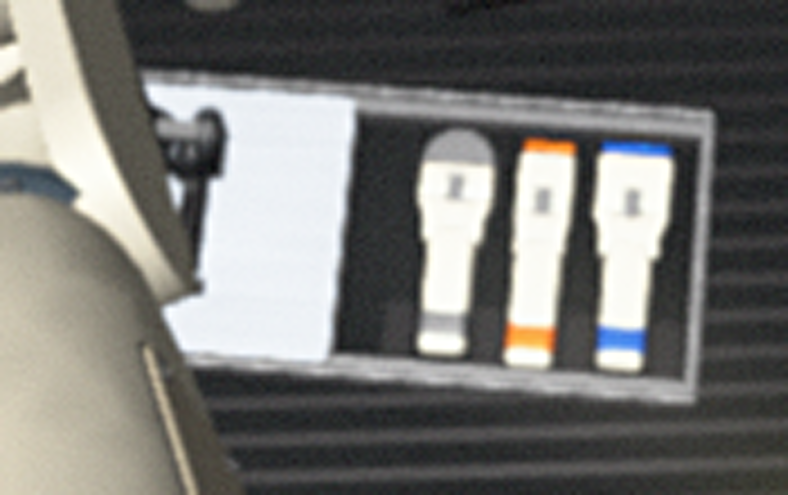

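Cover fully left. Top crop: the grey round-nosed convex probe is at (457,240), the orange phased one at (540,250), and the **linear probe with blue nose and band is rightmost**, nose at (636,147) and tail at (618,369). Locating it precisely.

```bash
python3 - <<'E'
from h import *
f=grab('top'); p=f['pixels'].astype(int); R,G,B=p[...,0],p[...,1],p[...,2]
blue=(B>R+60)&(B>120)
for b,s,c in blobs(blue,8):
    if 270<c[0]<305 and 170<c[1]<240: print(s,c.round(2),ray(f,[c],32).round(1))
P=ray(f,[(145+x/4.5,150+y/4.5) for x,y in((636,143),(618,369))],32); print(P.round(1),np.linalg.norm(P[0]-P[1]))
d=P[0]-P[1]; print('mid',P.mean(0).round(1),'yaw',np.degrees(np.arctan2(d[1],d[0])))
a=np.radians(-6.1); Rm=np.array([[np.cos(a),-np.sin(a)],[np.sin(a),np.cos(a)]])
print('pocket',Rm@[0,-167]+[563.5,137.9]); print(r.sense()['eef_pos'],r.sense()['tcp_rot'])
E
```

```text
[279 181  15   4  40] [286.   182.55] [[617.4 -33.6  32. ]]
[278 223  11   5  53] [282.81 225.06] [[491.2 -20.4  32. ]]
[[619.7 -34.7  32. ]
 [471.1 -18.4  32. ]] 149.50660430034807
mid [545.4 -26.5  32. ] yaw -6.234051525542136
pocket [545.75390009 -28.15443667]
[577.28839172 253.66358527 171.26001824] [-3.13703857 -0.0069165  -0.10712536]
```

play_rows --rows '[{"dp":[0,0.4,0],"turn":[0,0,0],"fingers":0.5},{"dp":[-0.05,0.8,0],"turn":[0,0,0],"fingers":0.5},{"dp":[-0.05,0.9,0],"turn":[0,0,0],"fingers":0.5},{"dp":[-0.05,0.9,0],"turn":[0,0,0],"fingers":0.5},{"dp":[-0.05,0.9,0.2],"turn":[0,0,0],"fingers":0.5}]'

```text
clock: 6.8
eef_pos: [549.3, 96.2, 158.0]
tcp_rot: [-3.141, -0.0, -0.106]
contact_force: [1.6, 0.4, -0.2]
opening: 0.5
grasp_force: 0.0
```

play_rows --rows '[{"dp":[-0.05,0.9,0.3],"turn":[0,0,0],"fingers":0.5},{"dp":[-0.05,0.9,0.4],"turn":[0,0,0],"fingers":0.5},{"dp":[-0.04,0.8,0.5],"turn":[0,0,0],"fingers":0.5},{"dp":[0,0.5,0.4],"turn":[0,0,0],"fingers":0.5},{"dp":[0,0,0.2],"turn":[0,0,0],"fingers":0.5}]'

```text
clock: 7.22
eef_pos: [528.1, -28.3, 83.3]
tcp_rot: [3.141, 0.005, -0.11]
contact_force: [-1.0, -0.1, 0.2]
opening: 0.5
grasp_force: 0.0
```

play_rows --rows '[{"dp":[0,0,0],"turn":[0,0,0],"fingers":0.5},{"dp":[0,0,0],"turn":[0,0,0],"fingers":0.5},{"dp":[0,0,0],"turn":[0,0,0],"fingers":0.5}]'

```text
clock: 7.47
eef_pos: [531.6, -24.1, 86.4]
tcp_rot: [-3.141, -0.0, -0.106]
contact_force: [0.4, -0.0, -0.5]
opening: 0.501
grasp_force: 0.0
```

play_rows --rows '[{"dp":[0.05,0.04,0.3],"turn":[0,0,0],"fingers":0.5},{"dp":[0,0,0.4],"turn":[0,0,0],"fingers":0.5},{"dp":[0,0,0.3],"turn":[0,0,0],"fingers":0.5},{"dp":[0,0,0.1],"turn":[0,0,0],"fingers":0.5},{"dp":[0,0,0],"turn":[0,0,0],"fingers":0.5}]'

```text
clock: 7.88
eef_pos: [532.2, -26.2, 40.8]
tcp_rot: [3.142, 0.002, -0.107]
contact_force: [-0.1, -0.7, 0.1]
opening: 0.5
grasp_force: 0.0
```

```bash
python3 - <<'E'
from h import *
s=r.sense();print(s['eef_pos'].round(1))
f=grab('side')
p=cv2.cvtColor(f['pixels'],4)
cv2.imwrite('pics/s4.png',cv2.resize(p[150:260,210:330],None,fx=5,fy=5,interpolation=2))
E
```

```text
[532.2 -26.2  40.8]
```

View pics/s4.png

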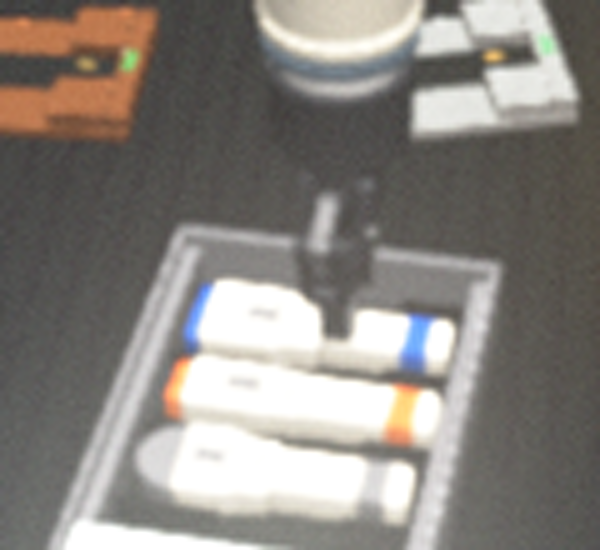

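The fingers straddle the linear probe's handle at (337,320), just behind the neck, with the near finger in the gap before the phased probe. Descending and gripping.

play_rows --rows '[{"dp":[0,0,0.25],"turn":[0,0,0],"fingers":0.5},{"dp":[0,0,0.25],"turn":[0,0,0],"fingers":0.5},{"dp":[0,0,0.15],"turn":[0,0,0],"fingers":0.5},{"dp":[0,0,0.08],"turn":[0,0,0],"fingers":0.5},{"dp":[0,0,0],"turn":[0,0,0],"fingers":0.5}]' --force 30

```text
clock: 8.35
eef_pos: [532.4, -26.7, 11.9]
tcp_rot: [3.142, 0.002, -0.107]
contact_force: [0.3, 0.1, -0.2]
opening: 0.503
grasp_force: 0.0
```

play_rows --rows '[{"dp":[0,0,0],"turn":[0,0,0],"fingers":0.5}]'

```text
clock: 8.43
eef_pos: [532.9, -26.7, 12.6]
tcp_rot: [3.142, 0.001, -0.107]
contact_force: [-0.2, 0.1, 0.1]
opening: 0.498
grasp_force: 0.0
```

play_rows --rows '[{"dp":[0,0,0.02],"turn":[0,0,0],"fingers":0.6},{"dp":[0,0,0],"turn":[0,0,0],"fingers":0.7},{"dp":[0,0,0],"turn":[0,0,0],"fingers":0.8},{"dp":[0,0,0],"turn":[0,0,0],"fingers":0.9},{"dp":[0,0,0],"turn":[0,0,0],"fingers":0.9}]' --force 35

```text
clock: 8.85
eef_pos: [533.4, -26.7, 12.4]
tcp_rot: [-3.142, -0.001, -0.107]
contact_force: [-1.0, -0.0, 3.1]
opening: 0.344
grasp_force: 35.7
```

play_rows --rows '[{"dp":[0,0,0],"turn":[0,0,0],"fingers":0.9},{"dp":[0,0,0],"turn":[0,0,0],"fingers":0.9}]'

```text
clock: 9.02
eef_pos: [533.4, -26.7, 12.4]
tcp_rot: [-3.142, -0.001, -0.107]
contact_force: [-0.9, 0.5, 4.8]
opening: 0.342
grasp_force: 36.0
```

play_rows --rows '[{"dp":[0,0,-0.1],"turn":[0,0,0],"fingers":0.9},{"dp":[0,0,-0.25],"turn":[0,0,0],"fingers":0.9},{"dp":[0,0,-0.4],"turn":[0,0,0],"fingers":0.9},{"dp":[0,0,-0.5],"turn":[0,0,0],"fingers":0.9},{"dp":[0,0,-0.5],"turn":[0,0,0],"fingers":0.9}]'

```text
clock: 9.43
eef_pos: [532.2, -26.7, 82.8]
tcp_rot: [3.141, 0.002, -0.107]
contact_force: [1.1, 0.3, -2.5]
opening: 0.338
grasp_force: 35.0
```

play_rows --rows '[{"dp":[0,0,-0.5],"turn":[0,0,0],"fingers":0.9},{"dp":[0,0,-0.4],"turn":[0,0,0],"fingers":0.9},{"dp":[0,0,-0.2],"turn":[0,0,0],"fingers":0.9},{"dp":[0,0,0],"turn":[0,0,0],"fingers":0.9},{"dp":[0,0,0],"turn":[0,0,0],"fingers":0.9}]'

```text
clock: 9.85
eef_pos: [532.9, -26.7, 126.1]
tcp_rot: [-3.142, -0.0, -0.107]
contact_force: [-0.5, -0.6, -3.6]
opening: 0.344
grasp_force: 35.2
```

play_rows --rows '[{"dp":[0,0.3,0],"turn":[0,0,0],"fingers":0.9},{"dp":[-0.02,0.6,0],"turn":[0,0,0],"fingers":0.9},{"dp":[-0.02,0.8,0],"turn":[0,0,0],"fingers":0.9},{"dp":[-0.02,0.8,0],"turn":[0,0,0],"fingers":0.9},{"dp":[-0.02,0.8,0],"turn":[0,0,0],"fingers":0.9}]'

```text
clock: 10.27
eef_pos: [514.4, -159.0, 124.7]
tcp_rot: [-3.141, 0.002, -0.106]
contact_force: [0.9, 0.4, -3.2]
opening: 0.34
grasp_force: 35.2
```

play_rows --rows '[{"dp":[0,0.8,0],"turn":[0,0,0],"fingers":0.9},{"dp":[0,0.8,0],"turn":[0,0,0],"fingers":0.9},{"dp":[0,0.8,0],"turn":[0,0,0],"fingers":0.9},{"dp":[0,0.7,0],"turn":[0,0,0],"fingers":0.9},{"dp":[0,0.4,0],"turn":[0,0,0],"fingers":0.9}]'

```text
clock: 10.68
eef_pos: [499.2, -299.9, 124.6]
tcp_rot: [3.142, 0.002, -0.109]
contact_force: [0.2, 0.3, -2.1]
opening: 0.342
grasp_force: 35.3
```

play_rows --rows '[{"dp":[0,0.1,0],"turn":[0,0,-0.5],"fingers":0.9},{"dp":[0,0,0],"turn":[0,0,-0.8],"fingers":0.9},{"dp":[0,0,0],"turn":[0,0,-0.9],"fingers":0.9},{"dp":[0,0,0],"turn":[0,0,-0.8],"fingers":0.9},{"dp":[0,0,0],"turn":[0,0,-0.44],"fingers":0.9}]'

```text
clock: 11.1
eef_pos: [499.0, -301.0, 124.4]
tcp_rot: [-3.14, 0.002, 0.257]
contact_force: [-0.7, -0.0, -1.4]
opening: 0.345
grasp_force: 35.3
```

play_rows --rows '[{"dp":[0,0,0],"turn":[0,0,0],"fingers":0.9},{"dp":[0,0,0],"turn":[0,0,0],"fingers":0.9},{"dp":[0,0,0],"turn":[0,0,0],"fingers":0.9},{"dp":[0,0,0],"turn":[0,0,0],"fingers":0.9}]'

```text
clock: 11.43
eef_pos: [500.1, -300.8, 125.6]
tcp_rot: [-3.141, 0.001, 0.252]
contact_force: [-0.2, 0.0, -2.8]
opening: 0.345
grasp_force: 35.3
```

```bash
python3 - <<'E'
from h import *
s=r.sense();print(s['eef_pos'].round(1),s['tcp_rot'].round(4),s['grasp_force'])
f=grab('top'); p=f['pixels'].astype(int); R,G,B=p[...,0],p[...,1],p[...,2]
blue=(B>R+50)&(B>90)
for b,sx,c in blobs(blue,6):
    if 330<c[0]<430 and 130<c[1]<280: print(sx,c.round(2),ray(f,[c],138).round(1))
p=cv2.cvtColor(f['pixels'],4); cv2.imwrite('pics/t3.png',cv2.resize(p[150:270,310:450],None,fx=5,fy=5,interpolation=2))
f=grab('side'); p=cv2.cvtColor(f['pixels'],4); cv2.imwrite('pics/s5.png',cv2.resize(p[90:200,220:360],None,fx=5,fy=5,interpolation=2))
E
```

```text
[ 500.1 -300.8  125.6] [-3.1411e+00  5.0000e-04  2.5180e-01] 35.25871217250824
[370 179  17   7  57] [377.67 181.89] [[ 584.  -277.7  138. ]]
```

View pics/t3.png

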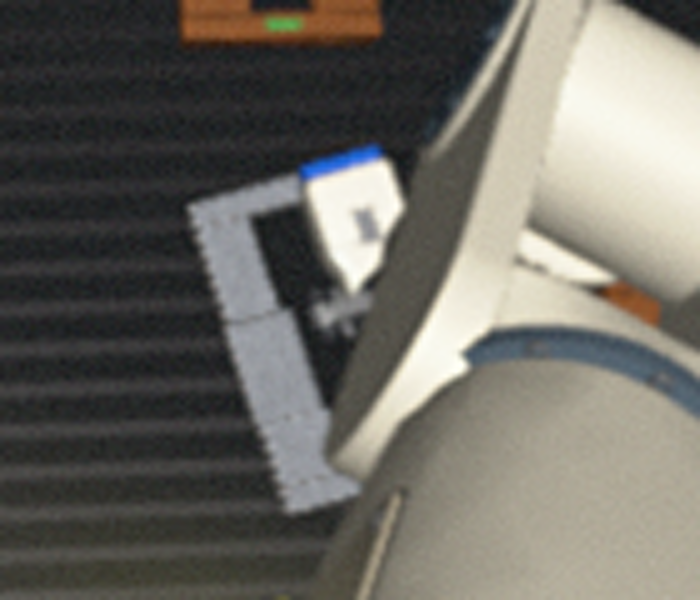

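Top crop: the blue nose is at (340,162) in the crop, aligned with the wide end of the cradle. The measured nose (584,−278) matches the docking target (584,−279). Lowering part way, then checking.

play_rows --rows '[{"dp":[0,0,0.3],"turn":[0,0,0],"fingers":0.9},{"dp":[0,0,0.5],"turn":[0,0,0],"fingers":0.9},{"dp":[0,0,0.5],"turn":[0,0,0],"fingers":0.9},{"dp":[0,0,0.4],"turn":[0,0,0],"fingers":0.9},{"dp":[0,0,0.3],"turn":[0,0,0],"fingers":0.9}]'

```text
clock: 11.95
eef_pos: [499.5, -300.2, 43.9]
tcp_rot: [-3.14, 0.001, 0.253]
contact_force: [0.3, -0.4, -2.3]
opening: 0.339
grasp_force: 35.3
```

play_rows --rows '[{"dp":[0,0,0.1],"turn":[0,0,0],"fingers":0.9},{"dp":[0,0,0],"turn":[0,0,0],"fingers":0.9},{"dp":[0,0,0],"turn":[0,0,0],"fingers":0.9}]'

```text
clock: 12.2
eef_pos: [500.6, -300.9, 42.3]
tcp_rot: [3.141, -0.0, 0.253]
contact_force: [-0.3, 0.6, -2.4]
opening: 0.347
grasp_force: 35.2
```

```bash
python3 - <<'E'
from h import *
s=r.sense();print(s['eef_pos'].round(1),s['tcp_rot'].round(4))
f=grab('side'); P=cv2.cvtColor(f['pixels'],4); cv2.imwrite('pics/s6.png',cv2.resize(P[100:200,230:350],None,fx=6,fy=6,interpolation=2))
p=f['pixels'].astype(int); R,G,B=p[...,0],p[...,1],p[...,2]
for b,sx,c in blobs((B>R+50)&(B>90),6):
    if 230<c[0]<350 and 100<c[1]<200: print(sx,c.round(2),ray(f,[c],s['eef_pos'][2]+8).round(1))
c=np.array([511.6,-297.7]);a=np.radians(14.5);u=np.array([np.cos(a),np.sin(a)])
z=s['eef_pos'][2]-4.4
print('expect nose, tail-top', proj(f,[[*(c+75*u),z+12],[*(c-75*u),z+12]]).round(1))
E
```

```text
[ 500.6 -300.9   42.3] [ 3.1414e+00 -2.0000e-04  2.5300e-01]
[308 147   5  11  42] [309.88 152.05] [[ 459.5 -316.1   50.3]]
[269 151   4  12  29] [270.69 156.  ] [[ 585.1 -284.1   50.3]]
expect nose, tail-top [[270.8 157. ]
 [316.2 152.4]]
```

View pics/s6.png

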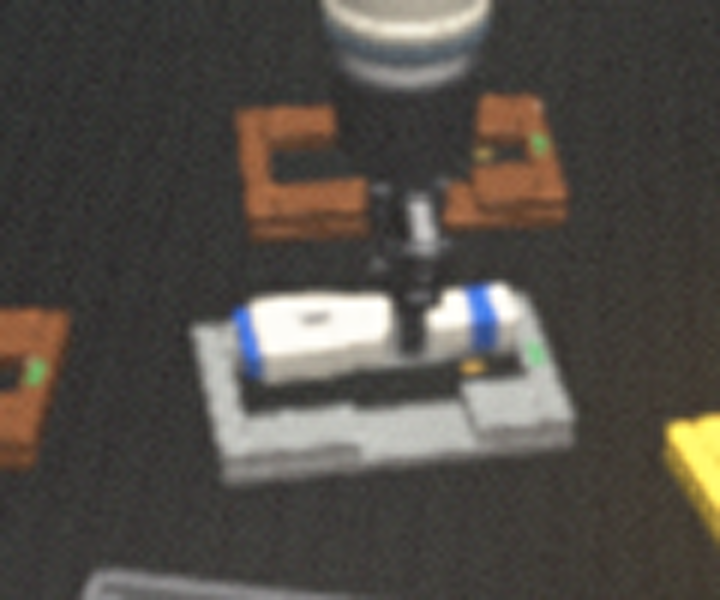

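The probe hangs level at (375,330) over the recess, nose at the wide end. The nose pixel (270.7,156) matches the expected (270.8,157). Lowering gently.

play_rows --rows '[{"dp":[0,0,0.15],"turn":[0,0,0],"fingers":0.9},{"dp":[0,0,0.15],"turn":[0,0,0],"fingers":0.9},{"dp":[0,0,0.15],"turn":[0,0,0],"fingers":0.9},{"dp":[0,0,0.1],"turn":[0,0,0],"fingers":0.9},{"dp":[0,0,0.05],"turn":[0,0,0],"fingers":0.9}]'

```text
clock: 12.67
eef_pos: [499.9, -300.5, 17.2]
tcp_rot: [-3.141, 0.001, 0.253]
contact_force: [-0.1, 0.4, -4.0]
opening: 0.34
grasp_force: 35.3
```

play_rows --rows '[{"dp":[0,0,0],"turn":[0,0,0],"fingers":0.9},{"dp":[0,0,0],"turn":[0,0,0],"fingers":0.9},{"dp":[0,0,0],"turn":[0,0,0],"fingers":0.9}]'

```text
clock: 12.92
eef_pos: [500.5, -300.8, 18.2]
tcp_rot: [3.141, -0.0, 0.253]
contact_force: [-0.6, -0.4, -2.5]
opening: 0.341
grasp_force: 35.3
```

play_rows --rows '[{"dp":[0,0,0.05],"turn":[0,0,0],"fingers":0.9},{"dp":[0,0,0.02],"turn":[0,0,0],"fingers":0.9},{"dp":[0,0,0],"turn":[0,0,0],"fingers":0.9}]'

```text
clock: 13.17
eef_pos: [500.3, -300.7, 15.2]
tcp_rot: [-3.141, 0.0, 0.253]
contact_force: [0.2, -0.6, -2.7]
opening: 0.341
grasp_force: 35.3
```

play_rows --rows '[{"dp":[0,0,0.02],"turn":[0,0,0],"fingers":0.9},{"dp":[0,0,0],"turn":[0,0,0],"fingers":0.9}]'

```text
clock: 13.33
eef_pos: [500.4, -300.8, 14.5]
tcp_rot: [3.141, -0.0, 0.253]
contact_force: [-0.4, 0.4, -1.8]
opening: 0.345
grasp_force: 35.4
```

play_rows --rows '[{"dp":[0,0,0.01],"turn":[0,0,0],"fingers":0.9},{"dp":[0,0,0],"turn":[0,0,0],"fingers":0.9}]'

```text
clock: 13.5
eef_pos: [500.5, -300.8, 14.4]
tcp_rot: [3.141, -0.0, 0.253]
contact_force: [-2.3, 0.7, 2.5]
opening: 0.347
grasp_force: 35.9
```

Touched down: the vertical force went from −2.5 N to +2.5 N at the expected height. Releasing.

play_rows --rows '[{"dp":[0,0,0],"turn":[0,0,0],"fingers":0.6},{"dp":[0,0,0],"turn":[0,0,0],"fingers":0.5},{"dp":[0,0,0],"turn":[0,0,0],"fingers":0.4},{"dp":[0,0,0],"turn":[0,0,0],"fingers":0.4},{"dp":[0,0,-0.1],"turn":[0,0,0],"fingers":0.4}]'

```text
clock: 13.92
eef_pos: [500.0, -300.6, 17.6]
tcp_rot: [-3.141, 0.001, 0.253]
contact_force: [-0.5, 0.3, 0.1]
opening: 0.6
grasp_force: 0.0
```

play_rows --rows '[{"dp":[0,0,-0.3],"turn":[0,0,0],"fingers":0.4},{"dp":[0,0,-0.6],"turn":[0,0,0],"fingers":0.4},{"dp":[0,0,-0.9],"turn":[0,0,0],"fingers":0.4},{"dp":[0,0,-0.9],"turn":[0,0,0],"fingers":0.4},{"dp":[0,0,-0.9],"turn":[0,0,0],"fingers":0.4}]'

```text
clock: 14.33
eef_pos: [500.1, -300.6, 164.6]
tcp_rot: [3.142, -0.0, 0.253]
contact_force: [1.0, 0.1, -0.5]
opening: 0.599
grasp_force: 0.0
```

play_rows --rows '[{"dp":[0,0.8,-0.5],"turn":[0,0,0],"fingers":0.4},{"dp":[0,0.9,0],"turn":[0,0,0],"fingers":0.4},{"dp":[0,0.9,0],"turn":[0,0,0],"fingers":0.4},{"dp":[0,0.9,0],"turn":[0,0,0],"fingers":0.4},{"dp":[0,0.5,0],"turn":[0,0,0],"fingers":0.4}]'

```text
clock: 14.75
eef_pos: [541.0, -459.3, 183.8]
tcp_rot: [3.139, -0.001, 0.252]
contact_force: [-0.3, 1.2, 0.8]
opening: 0.6
grasp_force: 0.0
```

play_rows --rows '[{"dp":[0,0.9,0],"turn":[0,0,0],"fingers":0.4},{"dp":[0,0.9,0],"turn":[0,0,0],"fingers":0.4},{"dp":[0,0.5,0],"turn":[0,0,0],"fingers":0.4},{"dp":[0,0,0],"turn":[0,0,0],"fingers":0.4},{"dp":[0,0,0],"turn":[0,0,0],"fingers":0.4}]'

```text
clock: 15.17
eef_pos: [563.1, -545.3, 182.4]
tcp_rot: [-3.141, -0.0, 0.252]
contact_force: [-0.3, -0.4, -0.4]
opening: 0.598
grasp_force: 0.0
```

```bash
python3 - <<'E'
from h import *
s=r.sense();print(s['eef_pos'].round(1))
c=np.array([511.6,-297.7]);a=np.radians(14.5);u=np.array([np.cos(a),np.sin(a)]);n=np.array([-u[1],u[0]])
for v,w in(('top',(330,165,420,265)),('side',(230,100,350,200))):
    f=grab(v,v+'9.png'); p=f['pixels'].astype(int); R,G,B=p[...,0],p[...,1],p[...,2]
    for b,sx,k in blobs((B>R+50)&(B>90),6):
        if w[0]<k[0]<w[2] and w[1]<k[1]<w[3]:
            q=ray(f,[k],34 if v=='top' else 28)[0,:2]; print(v,sx,k.round(1),'cradle frame',((q-c)@u).round(1),((q-c)@n).round(1))
    if v=='top':
        W=(p.min(2)>200)&(np.indices(p.shape[:2])[0]<225); 
        print('cover', [ (x[1],mrect(f,x[0],43)) for x in blobs(W,1500) if 150<x[2][0]<300])
        col={'orange':(R>180)&(R>B+80)&(G<190)}
        for b,sx,k in blobs(col['orange'],8):
            if 240<k[0]<285 and 165<k[1]<240: print('orange',k.round(1),ray(f,[k],32)[0].round(1))
E
```

```text
[ 563.1 -545.3  182.4]
top [362 189  15   7  41] [368.8 191.7] cradle frame 73.8 3.5
cover [(array([ 154,  168,   70,   57, 3225], dtype=int32), (array([578.7, 252.7]), array([171.6, 187.3]), np.float32(83.87)))]
orange [266.2 182.3] [619.9  24.8  32. ]
orange [262.6 224.4] [494.8  37.8  32. ]
side [307 155   6   8  33] [309.5 158.3] cradle frame -53.8 -1.1
side [269 159   5  10  26] [271.  163.2] cradle frame 75.3 3.7
```

```bash
python3 - <<'E'
from h import *
c=np.array([511.6,-297.7]);a=np.radians(14.5);u=np.array([np.cos(a),np.sin(a)]);n=np.array([-u[1],u[0]])
ft,fs=r.grab_frame('top'),r.grab_frame('side')
for z in(22,34,46):
    t=ray(ft,[(368.8,191.7)],z)[0,:2]-c; s=ray(fs,[(271,163.2)],z)[0,:2]-c; print(z,(t@u).round(1),(t@n).round(1),'|',(s@u).round(1),(s@n).round(1))
p=ft['pixels'].astype(int)
# white body of probe, in cradle region at top face z=34, and cradle inner black gaps across the head (x=+50) and tail (x=-60)
for f,nm in((ft,'top'),(fs,'side')):
    g=f['pixels'].astype(int).mean(2)
    for x in(60,50,40,-50,-60,-70):
        q=proj(f,[[*(c+x*u+y*n),28] for y in range(-40,41,4)]).round().astype(int); print(nm,x,[int(g[v,w]) for w,v in q])
E
```

```text
22 75.8 0.2 | 74.4 -4.6
34 73.7 3.6 | 76.4 12.0
46 71.7 7.0 | 78.5 28.5
top 60 [153, 157, 159, 134, 125, 241, 244, 243, 243, 243, 243, 243, 244, 245, 246, 249, 170, 87, 102, 160, 153]
top 50 [45, 63, 119, 86, 123, 246, 247, 245, 244, 243, 243, 229, 241, 247, 246, 247, 149, 85, 106, 156, 154]
top 40 [151, 116, 75, 69, 83, 93, 109, 166, 144, 156, 148, 199, 241, 246, 248, 249, 146, 84, 128, 156, 156]
top -50 [235, 237, 238, 239, 238, 240, 241, 243, 241, 242, 244, 244, 245, 246, 246, 246, 245, 247, 247, 247, 246]
top -60 [236, 239, 239, 239, 241, 241, 241, 243, 242, 245, 245, 246, 245, 246, 246, 246, 247, 246, 247, 246, 246]
top -70 [238, 239, 240, 241, 241, 242, 244, 244, 245, 246, 245, 245, 245, 246, 245, 246, 245, 245, 246, 246, 245]
side 60 [175, 201, 233, 233, 243, 244, 244, 244, 244, 244, 245, 245, 245, 247, 236, 186, 182, 162, 174, 184, 184]
side 50 [179, 218, 218, 244, 245, 245, 243, 243, 243, 243, 244, 244, 245, 242, 223, 223, 170, 153, 153, 156, 169]
side 40 [174, 174, 208, 240, 240, 234, 194, 194, 183, 229, 222, 243, 246, 240, 240, 191, 159, 159, 155, 163, 176]
side -50 [181, 181, 174, 165, 160, 160, 148, 163, 163, 174, 176, 146, 136, 109, 109, 96, 136, 175, 175, 179, 179]
side -60 [179, 179, 175, 176, 176, 161, 148, 190, 182, 169, 169, 195, 153, 153, 125, 144, 152, 152, 172, 177, 177]
side -70 [176, 177, 181, 174, 195, 232, 232, 214, 226, 226, 240, 186, 186, 157, 129, 93, 109, 151, 175, 175, 182]
```

The two views put the nose at x ≈ +75, 1.4 mm off centre and at z ≈ 26 mm, as a flat-seated probe should be. The cover is against the left wall and the orange (phased) probe has not moved.

```bash
python3 -c "
from rig import r
print(r.sign_off())"
```

```text
the job is handed in; nothing more can be done
None
```

The job is handed in (verdict not shown): the cover is slid fully to the left end and left open, and the linear probe lies flat in the light-grey cradle with its nose in the wide end, released. The other two probes were left in their pockets, and it took about 15 s of the 51 s.

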